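# Hang the slotted display hanger on the stall stand's pin

## Task

Lift the slotted white hanger plate out of its wooden rack and hang it on the headed pin of the display stand: bring its side slot sideways over the pin, behind the pin's head, fully in, then let it down so that the pin sits at the top of the notch, and let go so that it hangs straight and still on its own. Feel your way in gently, since the stand must not be pushed hard (stay well below 30 N), and leave the other goods where they are.

Things in the scene. Friction and masses are not known exactly. Their poses are not given: they have to be found in the camera images.
- hanger: Flat white-painted steel plate, 6 mm thick, 0.4 kg, anchor-shaped, upright in the rack. Origin: centre of underside; z up it; it lies in its own y-z plane. In its frame (mm): cross bar y -75..75, z 0..18, prongs at both ends to z 40; stem y -14..14 to z 60; head y -36..30, z 60..124; on top the grip tab y -15..15, z 124..190.
- grip (a point): Point at (0, 0, 172 mm) of the hanger, on its grip tab: pinch the tab across its 6 mm here, from above.
- seat (a point): Point (0, 0, 104 mm) of the hanger, where the pin's axis lies when it hangs home. The head's slot is open towards the hanger's +y: 12 mm high (z 84..96 mm), running in to an end wall at y -6. At its inner end a notch 12 mm wide (y -6..6) rises from the slot to z 108.
- lip (a point): Point (0, 40, 84 mm) of the hanger, on the bare top edge of the lip below the slot. This lip reaches out to y 50 mm, the one above the slot only to y 30, so this edge can be raised against the pin from below to feel the pin's height before sliding in.
- stand: Dark steel stand, fixed. Origin: at table level, straight below the middle of the gap on the pin's axis; z up. Base 130 x 130 x 10 mm; post 22 x 30 mm on the -x side, top at z 180 mm. A black collar on it (40 wide, 20 high, front face at x -8 mm) carries the rigid steel pin, 8 mm across, along +x at y 0. Hang the plate with its axes parallel to the stand's, coming from the stand's -y side.
- pin_foot (a point): Point on the stand at table level straight below the pin (the stand's origin). The pin's height differs each time and is not reported: its axis is 150 to 170 mm above this point; see or feel it. Its round head (20 mm across, 6 thick) has its inner face at the stand's x +8 mm: a 16 mm gap for the plate between collar and head.
- rack: Plywood block 70 x 200 x 32 mm, fixed to the table, with a groove along its y axis, 8 mm wide, 176 mm long, floor 8 mm above the table, in which the hanger stands. Origin: centre of its underside, z up.
- spray: Bystander: orange bottle, 56 mm across, 170 mm high, upright. Origin: centre of its underside.
- roll: Bystander: roll of tape lying flat, 84 mm across, 25 mm high. Origin: centre of its underside.
- carton: Bystander: small cardboard carton 70 x 110 x 60 mm high. Origin: centre of its underside.

How it is judged:
By the outcome, as a careful person would: the job done as asked, in the order asked, and still so for the second after the job is handed in, with the robot touching nothing.
It also fails if it takes over 61 s, if anything falls off the work surface, if the arm or the gripper's body presses on something with over 40 N, if the wrist force passes 120 N, or if a joint passes its speed limit or range.

## Robot

A 7-joint arm with a two-finger parallel gripper is mounted at the origin on the work surface. World frame = base frame: x ahead of the robot, y to its left, z up, the work surface at z = 0. Lengths are in mm, angles in rad, forces in N, time in s.
With the tool pointing down it reaches from about 400 to 875 mm from the base axis. Payload 6.5 kg.
Tool frame: the origin (TCP) lies between the finger pads; the fingertips stand 8 mm ahead of it and the grasp point (between the pads) lies 11 mm behind it; z points along the fingers, y is the line along which they close (so a half turn about z gives the same grasp; the last joint's range is limited). The gripper opens to 88 mm and grips with 3 to 60 N. Pads are 18 mm wide; open, the fingers measure 123 mm over their backs; the gripper's body (75 mm by 187 mm) begins 45 mm behind the grasp point.
Start: joints at [1.196, 0.536, -0.004, 1.538, 0.003, 1.067, -0.071], TCP at [197.541, -619.248, 246.716] pointing down, gripper open.
Joint ranges: [-2.7, 2.7], [-0.37, 2.16], [-1.27, 1.26], [0.24, 2.4], [-1.31, 4.45], [0.19, 1.91], [-2.76, 2.76]. Speed limits (rad/s): [2.39, 2.39, 3.14, 3.14, 3.14, 3.14, 3.14].

## Interface

Orientations are given as a unit quaternion [w, x, y, z].
In Python, from rig import r, cams gives the robot as it stands. The module is installed in compiled form; this text tells all that it offers.
- The arm moves only by the tool jog_arm, never from a script. Its argument "steps" is a list of rows, each an object with "linear": the shift along the tool's x, y, z in cm, a list of three; "spin": the turn about the tool's z in rad. A call has 1 to 5 rows; each row is the pose to reach, as a shift and turn from the pose commanded when the call began, along the tool's axes at that moment; what a row does not reach only later rows make up. A row lasts 1/10 s, in which the tool goes at most 50 mm and 8.59 degrees, less where a joint would pass 70% of its speed; a pose out of reach is approached as far as the arm can. A call with a gripper value outside its range is refused whole. "jaw" is the opening, from 0 (shut) to 1 (fully open), set as the call begins (left out, the last holds). The fingers move at their own pace and stop on an object; "grip_force" is the grip in N (left out, the last holds). Time passes only in rows, so rows that repeat a pose let the fingers close. It gives the time, the measured TCP pose, the force, the opening and the grip force at its end, in the units of the state.
- r.get_state(): the state, without advancing time (a new reading comes with each control period).
- cams.camera(name): name is "side" or "top"; returns a dict with "image" (384x512x3 uint8, red, green, blue), "fx", "fy", "cx", "cy" (pixels), "dist" ([k1, k2, p1, p2, k3] as OpenCV has them; the pictures are not rectified), "camera_from_world" (4x4, takes a point from world to camera coordinates). Camera axes: x right, y down, z forward; pixel columns grow to the right and rows downward; lengths in mm; the calibration is good to about 2 mm. A picture is of the moment at which its call begins. There is no depth.
- r.hand_in(): hands the job in; it is judged then, once.
Trained networks look in a picture, given as the dict that the camera call returned (one of the last four; its "shot" number tells which), for a name from the list of things; names that differ only in an ending like _2 or _b are one class to them, and where a whole thing is asked for, a point or a joint stands for the part that bears it (a point fixed in the world has none). Each returns a list of dicts, best first, with "confidence" (0 to 1); they miss things now and then, are a little off and sometimes report something else, mostly with a low value. They report only what shows in the picture. A call takes as long as a camera call.
- cams.search_frame(picture, thing): "at" ([x, y, z] in mm, in world coordinates, good to about 4 mm: the middle of the surface that is visible of it).
The state is a dict: "t": time; "joint_pos": joint angles; "qvel": joint speeds; "tau": joint torques, N m; "ee_pos": TCP position; "eef_rot": TCP orientation; "ft_force": force on the tool from outside, world axes, zero at the start; "ft_torque": the same for the moment, N m; "opening": finger opening in mm; "gripper_force": force on a finger pad.
Only numpy, scipy, OpenCV 4.12 (cv2) and the standard library are available. Lean on these libraries where they do the work, as an engineer would, in place of code of your own. Each camera call takes 0.05 s, during which the arm holds its last target. There are 200 camera calls.

## Working session

There is one attempt and no reset: what is moved stays moved. The work goes in short steps, Python scripts to look and compute and a tool call to move; the robot and the scene stay as the last step left them, time stands still between calls to the robot, and variables do not carry over. Pictures are saved under pics/ and viewed, at most 10 in all, crops included, and the job is handed in when it is done.

Besides the shell and the picture viewer there is one more tool, called as name(argument=value, ...) on one line, values as JSON. jog_arm: Moves the arm, as the interface text tells. Its arguments: {"type":"object","properties":{"steps":{"type":"array"},"jaw":{"type":"number"},"grip_force":{"type":"number"}},"required":["steps"]}

```bash
mkdir -p pics
cat > h.py <<'E'
from rig import r,cams
import numpy as np,cv2
def shot(n,name=None):
    p=cams.camera(n)
    if name: cv2.imwrite(f'pics/{name}.png',p['image'][:,:,::-1])
    return p
def K(p): return np.array([[p['fx'],0,p['cx']],[0,p['fy'],p['cy']],[0,0,1.]])
def proj(p,X):
    T=np.array(p['camera_from_world']); X=np.atleast_2d(np.array(X,float))
    return cv2.projectPoints(X,cv2.Rodrigues(T[:3,:3])[0],T[:3,3],K(p),np.array(p['dist'],float))[0][:,0]
def onplane(p,uv,axis,val):
    # ray of pixel cut with world plane axis=val
    T=np.array(p['camera_from_world']); R=T[:3,:3]
    d=cv2.undistortPoints(np.array(uv,float).reshape(-1,1,2),K(p),np.array(p['dist'],float))[:,0]
    D=np.c_[d,np.ones(len(d))]@R; C=-R.T@T[:3,3]
    return C+D*((val-C[axis])/D[:,axis])[:,None]
E
python3 - <<'E'
from h import *
np.set_printoptions(precision=1,suppress=True)
s=r.get_state(); print(s['t'],s['ee_pos'],s['eef_rot'],s['ft_force'])
for n in('side','top'):
    p=shot(n,n+'0'); T=np.array(p['camera_from_world']); print(n,'C',-T[:3,:3].T@T[:3,3],'fwd',T[2,:3])
    for th in['hanger','grip','seat','lip','stand','pin_foot','rack','spray','roll','carton']:
        print(th,[(np.round(d['at'],0),round(d['confidence'],2),proj(p,d['at'])[0]) for d in cams.search_frame(p,th)[:2]])
E
```

```text
0.0 [ 197.4 -618.7  245.8] [-0.   1.   0.2 -0. ] [ 0.4 -0.4 -0.1]
side C [-201.4  724.2 1033.3] fwd [ 0.6 -0.5 -0.6]
hanger [(array([ 519., -139.,   98.]), 0.84, array([303.1, 195.6]))]
grip [(array([ 515., -140.,   96.]), 0.67, array([304.4, 196.5]))]
seat [(array([ 521., -144.,   97.]), 0.66, array([303.8, 194.8]))]
lip [(array([ 517., -136.,  102.]), 0.88, array([302.9, 195.2])), (array([ 486., -454.,   83.]), 0.55, array([376.7, 160.9]))]
stand [(array([509., 187.,   9.]), 0.91, array([221.2, 276.2]))]
pin_foot [(array([506., 187.,  10.]), 0.7, array([221.9, 276.5]))]
rack [(array([ 504., -114.,   33.]), 0.65, array([299.6, 218.5]))]
spray [(array([ 485., -450.,   85.]), 0.58, array([376.4, 161. ]))]
roll [(array([722., -32.,  21.]), 0.92, array([230.7, 199.2]))]
carton [(array([509., 446.,  60.]), 0.86, array([135. , 320.4]))]
top C [ 433.8   -3.6 1590.4] fwd [ 0.1 -0.  -1. ]
hanger [(array([ 517., -142.,   91.]), 0.61, array([290.9, 206.9]))]
grip []
seat [(array([ 518., -141.,   92.]), 0.67, array([290.6, 206.6]))]
lip [(array([ 519., -142.,   89.]), 0.54, array([290.9, 206.3]))]
stand [(array([526., 167.,  12.]), 0.95, array([204.2, 207. ])), (array([ 514., -142.,   33.]), 0.52, array([289.4, 208.7]))]
pin_foot [(array([527., 168.,  13.]), 0.97, array([204.1, 207. ]))]
rack [(array([ 512., -143.,   32.]), 0.79, array([289.7, 209.3]))]
spray [(array([727., -37.,  26.]), 0.7, array([259.3, 151.2])), (array([ 494., -463.,  108.]), 0.53, array([385.1, 211.7]))]
roll []
carton [(array([526., 435.,  58.]), 0.57, array([126.6, 207.8]))]
```

```bash
python3 -c "
import cv2,numpy as np
a=cv2.imread('pics/side0.png');b=cv2.imread('pics/top0.png')
cv2.imwrite('pics/s.png',cv2.resize(a,(768,576)));cv2.imwrite('pics/t.png',cv2.resize(b,(768,576)))"
```

```text
(no output)
```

View pics/s.png

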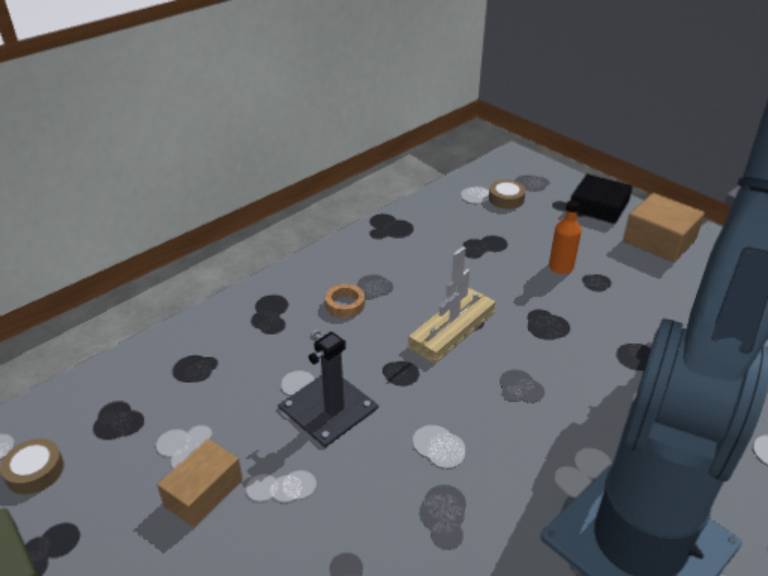

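View pics/t.png

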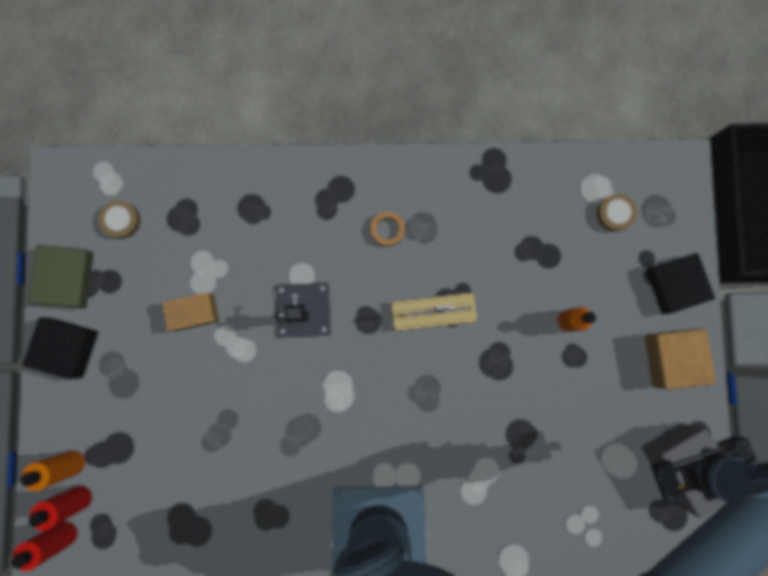

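Run:
```python
from h import *
np.set_printoptions(precision=1,suppress=True)
t=shot('top'); s=shot('side')
a=s['image'][:,:,::-1]
c1=cv2.resize(a[205:300,180:260],None,fx=5,fy=5,interpolation=cv2.INTER_CUBIC)
c2=cv2.resize(a[155:250,265:335],None,fx=5,fy=5,interpolation=cv2.INTER_CUBIC)
cv2.imwrite('pics/c1.png',np.hstack([c1,c2]))
b=t['image'][:,:,::-1]
cv2.imwrite('pics/c2.png',cv2.resize(b[180:232,175:325],None,fx=5,fy=5,interpolation=cv2.INTER_CUBIC))
print(t['fx'],s['fx'])
# rack: top-face by colour
hsv=cv2.cvtColor(t['image'],cv2.COLOR_RGB2HSV)
m=cv2.inRange(hsv,(15,60,90),(35,255,255)); m[:,:255]=0;m[:,325:]=0;m[:190]=0;m[225:]=0
pts=np.argwhere(m)[:,::-1]
P=onplane(t,pts,2,32)[:,:2].astype(np.float32); print('rack',len(pts),cv2.minAreaRect(P))
m=(t['image'].max(2)<62).astype(np.uint8); m[:,:180]=0;m[:,224:]=0;m[:186]=0;m[227:]=0
m=cv2.morphologyEx(m,cv2.MORPH_CLOSE,np.ones((5,5)));n,l,st,_=cv2.connectedComponentsWithStats(m);k=1+st[1:,4].argmax()
P=onplane(t,np.argwhere(l==k)[:,::-1],2,10)[:,:2].astype(np.float32); print('base',len(P),cv2.minAreaRect(P),st[k])
```

```text
432.121334802817 498.2932260011456
rack 919 ((518.602294921875, -139.53530883789062), (73.01681518554688, 199.69775390625), 6.194782257080078)
base 210 ((521.6083374023438, 203.01351928710938), (83.65259552001953, 47.51433563232422), 89.69007873535156) [183 202  24  14 210]
```

View pics/c1.png

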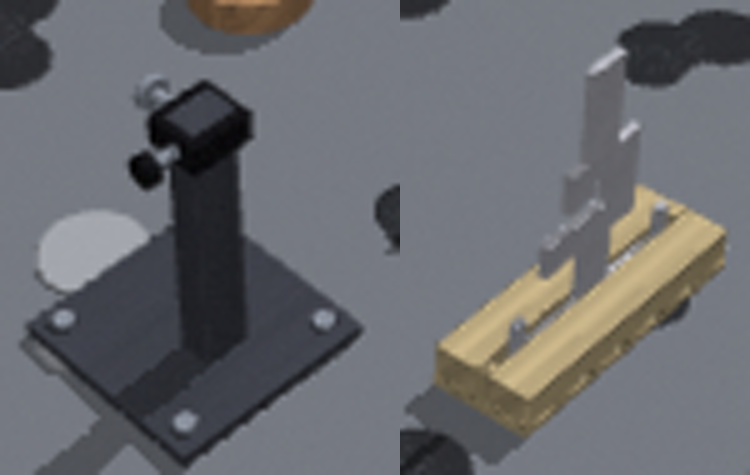

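View pics/c2.png

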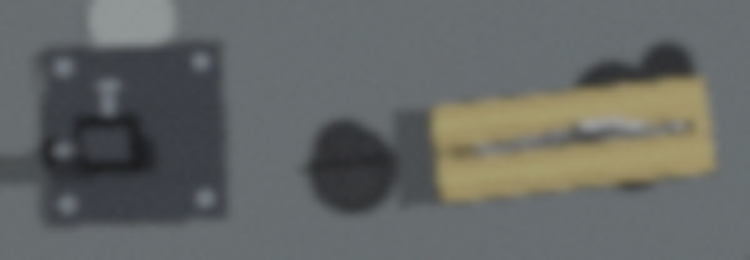

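Run:
```python
from h import *
from scipy.optimize import least_squares
np.set_printoptions(precision=2,suppress=True)
t=shot('top'); s=shot('side')
f=lambda u,o:(np.array(u,float)+.5)/5-.5+np.array(o)
C=onplane(t,f([(40,50),(218,40),(225,215),(47,222)],(175,180)),2,10)
S=onplane(s,f([(27,330),(185,455),(362,330)],(180,205)),2,10)
print('top base',C,C.mean(0)); print('side base',S, 'centre from left/right corners',(S[0]+S[2])/2)
d=[C[0]-C[1],C[3]-C[2]]; print('yaw y axis deg',[np.degrees(np.arctan2(-v[0],v[1])) for v in d]); v=[C[0]-C[3],C[1]-C[2]]; print([np.degrees(np.arctan2(a[1],a[0])) for a in v]); w=S[1]-S[2]; print('side',np.degrees(np.arctan2(S[0]-S[1],[1,1,1]) )[:0],S[0]-S[1],S[1]-S[2])
# head centre: intersect side & top rays
pt=f([(108,88)],(175,180)); ps=f([(152,92)],(180,205))
q=least_squares(lambda X:np.r_[(proj(t,X)-pt)[0],(proj(s,X)-ps)[0]],[535,170,160]);print('head',q.x,q.fun)
# hanger tab top: side crop, corners; c2 origin (265,155), x offset 400
pts=f([(188,72),(225,52)],(265,155)); print('tab top edge at z198',onplane(s,pts,2,198))
pg=f([(490,152),(690,123)],(175,180)); print('groove z32',onplane(t,pg,2,32))
```

```text
top base [[591.81 246.31  10.  ]
 [597.06 116.07  10.  ]
 [468.86 112.05  10.  ]
 [466.1  241.24  10.  ]] [530.96 178.92  10.  ]
side base [[590.58 245.73  10.  ]
 [466.6  237.63  10.  ]
 [466.42 113.59  10.  ]] centre from left/right corners [528.5  179.66  10.  ]
yaw y axis deg [np.float64(2.310349672588408), np.float64(1.225621133613394)]
[np.float64(2.3091900359085353), np.float64(1.794321138862612)]
side [] [123.97   8.1    0.  ] [  0.18 124.04   0.  ]
head [551.11 177.66 169.23] [-0.34 -0.32  0.36  0.04]
tab top edge at z198 [[ 521.96 -129.88  198.  ]
 [ 520.46 -158.82  198.  ]]
groove z32 [[ 510.37  -80.92   32.  ]
 [ 528.92 -226.03   32.  ]]
```

```bash
cat >> h.py <<'E'
from scipy.spatial.transform import Rotation as Ro
def go(target,yaw=None):
    """tool-frame shift (cm) and spin to put TCP at target with tool y at world yaw (deg, mod 180)"""
    s=r.get_state(); q=np.array(s['eef_rot']); R=Ro.from_quat(q[[1,2,3,0]]).as_matrix()
    L=R.T@(np.array(target)-s['ee_pos'])/10
    ty=np.degrees(np.arctan2(R[1,1],R[0,1])); sp=None
    if yaw is not None: sp=np.radians(-(((yaw-ty)+90)%180-90))
    print('t',round(s['t'],2),'ee',np.round(s['ee_pos'],1),'ty',round(ty,2),'tz',np.round(R[:,2],3),'F',np.round(s['ft_force'],1),'| lin',np.round(L,2),'spin',sp,'j7',round(s['joint_pos'][6],2))
E
python3 -c "
from h import *
go([519.5,-143,260],6.5)"
```

```text
t 1.3 ee [ 197.5 -619.3  246.7] ty -72.31 tz [-0. -0. -1.] F [-0.4  0.8 -0.3] | lin [ 45.15 -35.59  -1.33] spin -1.3754701076055535 j7 -0.07
```

jog_arm(steps=[{"linear": [3.9,-3.1,-1.3],"spin": -0.14},{"linear": [7.8,-6.2,-1.3],"spin": -0.28},{"linear": [11.7,-9.3,-1.3],"spin": -0.42},{"linear": [15.6,-12.4,-1.3],"spin": -0.56},{"linear": [19.5,-15.5,-1.3],"spin": -0.7}], jaw=0.6)

```text
t: 1.8
ee_pos: [336.7, -411.2, 260.0]
eef_rot: [0.0, 0.874, 0.486, -0.0]
ft_force: [0.4, -0.2, 0.1]
opening: 53.3
gripper_force: 0.0
```

```bash
python3 -c "
from h import *
go([519.5,-143,260],6.5)"
```

```text
t 1.8 ee [ 336.7 -411.2  260. ] ty -31.88 tz [ 0.    -0.001 -1.   ] F [ 0.4 -0.2  0.1] | lin [ 3.243e+01  1.360e+00 -1.000e-02] spin -0.669785996322168 j7 0.16
```

jog_arm(steps=[{"linear": [4.9,0.2,0],"spin": -0.14},{"linear": [9.8,0.4,0],"spin": -0.28},{"linear": [14.7,0.6,0],"spin": -0.42},{"linear": [19.6,0.8,0],"spin": -0.56},{"linear": [24.4,1.0,0],"spin": -0.67}])

```text
t: 2.3
ee_pos: [475.2, -210.1, 260.1]
eef_rot: [0.0, 0.666, 0.746, 0.0]
ft_force: [0.6, -0.6, 0.1]
opening: 52.9
gripper_force: 0.0
```

```bash
python3 -c "
from h import *
go([519.5,-143,215],6.5)"
```

```text
t 2.3 ee [ 475.2 -210.1  260.1] ty 6.49 tz [ 0.001 -0.001 -1.   ] F [ 0.6 -0.6  0.1] | lin [6.17 5.16 4.51] spin -0.00019830469978642486 j7 0.28
```

jog_arm(steps=[{"linear": [3.1,2.6,0]},{"linear": [6.2,5.2,0]},{"linear": [6.2,5.2,2.0]},{"linear": [6.2,5.2,4.5]},{"linear": [6.2,5.2,4.5]}])

```text
validation failed for argument at $.st...
```

Run:
```python
from h import *
go([519.5,-143,169],6.5)
p=shot('side'); a=p['image'][:,:,::-1]
o=cv2.resize(a[130:250,255:345],None,fx=5,fy=5,interpolation=cv2.INTER_CUBIC)
t=shot('top');b=t['image'][:,:,::-1]
o2=cv2.resize(b[160:240,255:325],None,fx=5,fy=5,interpolation=cv2.INTER_CUBIC)
o2=cv2.copyMakeBorder(o2,0,200,0,0,cv2.BORDER_CONSTANT)
cv2.imwrite('pics/c3.png',np.hstack([o,o2]))
```

```text
t 2.3 ee [ 475.2 -210.1  260.1] ty 6.49 tz [ 0.001 -0.001 -1.   ] F [ 0.6 -0.6  0.1] | lin [6.17 5.16 9.11] spin -0.00019830469978642486 j7 0.28
```

View pics/c3.png

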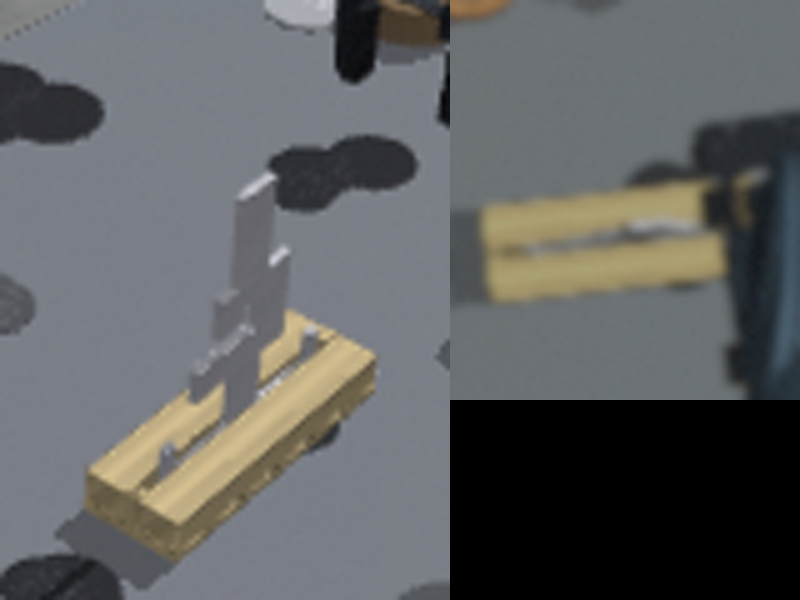

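The call was refused (spin missing), and the picture shows the hanger untouched with the tab top at about crop (255,183). Repeating the move with spin.

jog_arm(steps=[{"linear": [3.1,2.6,0],"spin": 0},{"linear": [6.2,5.2,0],"spin": 0},{"linear": [6.2,5.2,3.0],"spin": 0},{"linear": [6.2,5.2,6.0],"spin": 0},{"linear": [6.2,5.2,9.1],"spin": 0}])

```text
t: 2.9
ee_pos: [519.5, -144.9, 168.0]
eef_rot: [0.001, 0.668, 0.744, 0.0]
ft_force: [0.2, 0.3, -0.0]
opening: 53.2
gripper_force: 0.0
```

Run:
```python
from h import *
go([519.5,-143,169],6.5)
p=shot('side'); a=p['image'][:,:,::-1]
o=cv2.resize(a[130:250,255:345],None,fx=5,fy=5,interpolation=cv2.INTER_CUBIC)
cv2.imwrite('pics/c4.png',o)
```

```text
t 2.9 ee [ 519.5 -144.9  168. ] ty 6.16 tz [ 0.001 -0.001 -1.   ] F [ 0.2  0.3 -0. ] | lin [ 0.19  0.02 -0.1 ] spin -0.005902158436863165 j7 0.05
```

View pics/c4.png

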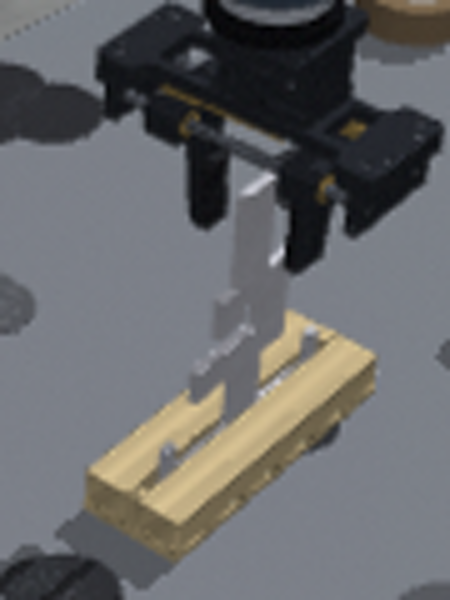

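Tab stands between the two fingers. Closing gently.

jog_arm(steps=[{"linear": [0.2,0,0],"spin": 0},{"linear": [0.2,0,0],"spin": 0},{"linear": [0.2,0,0],"spin": 0},{"linear": [0.2,0,0],"spin": 0},{"linear": [0.2,0,0],"spin": 0}], jaw=0, grip_force=8)

```text
t: 3.45
ee_pos: [519.6, -142.8, 169.6]
eef_rot: [0.001, 0.668, 0.744, 0.0]
ft_force: [-0.3, -0.2, -0.5]
opening: 14.9
gripper_force: 0.0
```

jog_arm(steps=[{"linear": [0,0,0],"spin": 0},{"linear": [0,0,0],"spin": 0},{"linear": [0,0,0],"spin": 0}])

```text
t: 3.75
ee_pos: [519.6, -142.6, 169.1]
eef_rot: [0.001, 0.668, 0.744, 0.0]
ft_force: [0.5, -0.2, 2.9]
opening: 6.0
gripper_force: 8.0
```

jog_arm(steps=[{"linear": [0,0,0],"spin": 0},{"linear": [0,0,0],"spin": 0},{"linear": [0,0,-1.5],"spin": 0},{"linear": [0,0,-4.0],"spin": 0},{"linear": [0,0,-6.5],"spin": 0}], grip_force=45)

```text
t: 4.25
ee_pos: [517.4, -142.2, 233.9]
eef_rot: [-0.002, 0.668, 0.744, -0.001]
ft_force: [-0.8, -0.2, -3.8]
opening: 5.7
gripper_force: 45.0
```

```bash
python3 -c "
from h import *
go([540,90,225],2)"
```

```text
t 4.25 ee [ 517.4 -142.2  233.9] ty 6.22 tz [-0.004  0.001 -1.   ] F [-0.8 -0.2 -3.8] | lin [22.84  4.77  0.91] spin 0.07368099832480327 j7 0.1
```

jog_arm(steps=[{"linear": [3,0.7,0],"spin": 0.015},{"linear": [7,1.5,0],"spin": 0.03},{"linear": [11,2.3,0],"spin": 0.045},{"linear": [15,3.1,0],"spin": 0.06},{"linear": [18,3.8,0],"spin": 0.073}])

```text
t: 4.75
ee_pos: [535.9, 43.3, 233.7]
eef_rot: [-0.001, 0.694, 0.72, -0.001]
ft_force: [0.3, -0.3, -4.0]
opening: 5.7
gripper_force: 45.0
```

```bash
python3 -c "
from h import *
go([540,90,225],2)"
```

```text
t 4.75 ee [535.9  43.3 233.7] ty 2.12 tz [-0.003  0.    -1.   ] F [ 0.3 -0.3 -4. ] | lin [4.65 0.59 0.87] spin 0.0020235223189284976 j7 -0.34
```

jog_arm(steps=[{"linear": [2,0.3,0.4],"spin": 0},{"linear": [4,0.6,0.9],"spin": 0},{"linear": [4.6,0.6,0.9],"spin": 0},{"linear": [4.6,0.6,0.9],"spin": 0}])

```text
t: 5.15
ee_pos: [540.9, 87.1, 224.6]
eef_rot: [-0.001, 0.694, 0.72, -0.001]
ft_force: [0.0, -0.2, -3.4]
opening: 6.2
gripper_force: 45.0
```

Run:
```python
from h import *
go([540,90,225],2)
p=shot('side'); a=p['image'][:,:,::-1]
o=cv2.resize(a[185:285,175:255],None,fx=6,fy=6,interpolation=cv2.INTER_CUBIC)
t=shot('top');b=t['image'][:,:,::-1]
o2=cv2.resize(b[175:230,180:230],None,fx=6,fy=6,interpolation=cv2.INTER_CUBIC)
o2=cv2.copyMakeBorder(o2,0,600-330,0,0,cv2.BORDER_CONSTANT)
cv2.imwrite('pics/c5.png',np.hstack([o,o2]))
```

```text
t 5.15 ee [540.9  87.1 224.6] ty 2.12 tz [-0.002 -0.    -1.   ] F [ 0.  -0.2 -3.4] | lin [ 0.29 -0.08 -0.04] spin 0.0020732122766854233 j7 -0.43
```

View pics/c5.png

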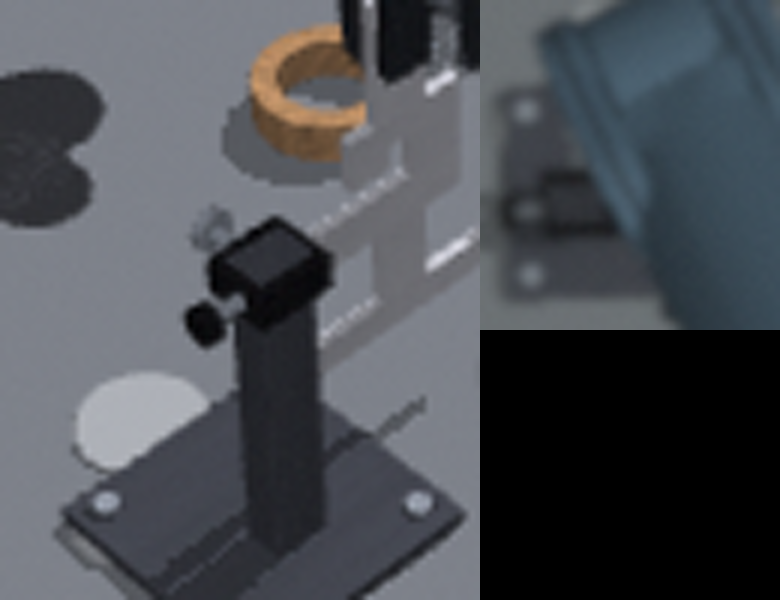

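Run:
```python
from h import *
from scipy.optimize import least_squares
np.set_printoptions(precision=1,suppress=True)
s=shot('side')
f=lambda u:(np.array(u,float)+.5)/6-.5+np.array((175,185))
inv=lambda p:(p-np.array((175,185))+.5)*6-.5
def W(o,yaw,L): return np.array(o)+np.array(L,float)@Ro.from_euler('z',yaw,degrees=True).as_matrix().T
H=[(0,-6,84),(0,50,84),(-3,30,124),(-3,30,96),(0,14,18),(0,75,40),(-3,15,190)]
print('hanger pred',inv(proj(s,W((540.9,87.1,63.5),2.1,H))).tolist())
q=least_squares(lambda v:(proj(s,W((v[0],v[1],0),2,[(9,0,v[2]),(-8,-20,v[2]+10),(-8,20,v[2]+10)]))-f([(213,230),(275,218),(212,258)])).ravel(),[540,178,165])
print('stand',q.x,q.fun*6)
for z in(160,165,170): print(z,inv(proj(s,W((540,178,0),2,[(9,0,z),(-8,-20,z+10),(-8,20,z+10)]))).tolist())
```

```text
hanger pred [[401.85039484561815, 175.5814975992356], [308.4347968962607, 237.42483467670797], [344.1497501754075, 149.41256326519084], [346.1740726070345, 197.9233756122411], [372.7722064833712, 305.1222472093729], [270.10579450956436, 339.00953469322616], [365.5813627336538, 13.240196506173675]]
stand [617.6 120.7  79.4] [ 5.1  3.9 -1.4 -3.1 -3.7 -0.8]
160 [[217.87334569807854, 249.92577952405992], [278.87584215956406, 229.0688920460505], [207.1098731580288, 275.9319781226562]]
165 [[217.18594367155924, 241.31603708822553], [278.33996569833306, 220.37519091135908], [206.3804082623759, 267.2037443865131]]
170 [[216.49493375151945, 232.66289873244511], [277.8012649636237, 211.6374831383614], [205.64703631413352, 258.43060805125816]]
```

```bash
python3 -c "
from h import *
go([541.5,136,217],2)"
```

```text
t 5.3 ee [541.7  84.9 224.8] ty 1.91 tz [-0.    -0.001 -1.   ] F [-0.8  0.6 -5. ] | lin [5.11 0.15 0.77] spin -0.0016521819078603474 j7 -0.43
```

```bash
cat >> h.py <<'E'
def avg(n=8):
    E=[];F=[]
    for _ in range(n):
        cams.camera('side'); s=r.get_state(); E.append(s['ee_pos']);F.append(s['ft_force'])
    E=np.array(E);F=np.array(F)
    print('t',round(s['t'],2),'ee',E.mean(0).round(2),'sd',E.std(0).round(2),'F',F.mean(0).round(2),'sd',F.std(0).round(2),'open',s['opening'])
    return E.mean(0)
E
python3 -c "
from h import *
avg()"
```

```text
t 5.7 ee [541.86  85.78 224.79] sd [0.02 0.52 0.03] F [-0.09  0.04 -4.15] sd [0.5  0.42 0.49] open 5.78524202488337
```

jog_arm(steps=[{"linear": [0,0,0.4],"spin": 0},{"linear": [1.2,0,0.8],"spin": 0},{"linear": [2.4,0.05,0.8],"spin": 0},{"linear": [3.6,0.1,0.8],"spin": 0},{"linear": [4.6,0.1,0.8],"spin": 0}])

```text
t: 6.2
ee_pos: [541.1, 134.9, 216.8]
eef_rot: [-0.0, 0.694, 0.72, 0.0]
ft_force: [0.5, 0.1, -3.7]
opening: 5.5
gripper_force: 45.0
```

Run:
```python
from h import *
avg(5)
p=shot('side'); a=p['image'][:,:,::-1]
o=cv2.resize(a[185:285,175:255],None,fx=6,fy=6,interpolation=cv2.INTER_CUBIC)
cv2.imwrite('pics/c6.png',o)
```

```text
t 6.45 ee [541.07 134.36 216.84] sd [0.16 1.7  0.14] F [-0.22 -0.16 -4.18] sd [0.71 1.03 0.5 ] open 5.564142088617001
```

View pics/c6.png

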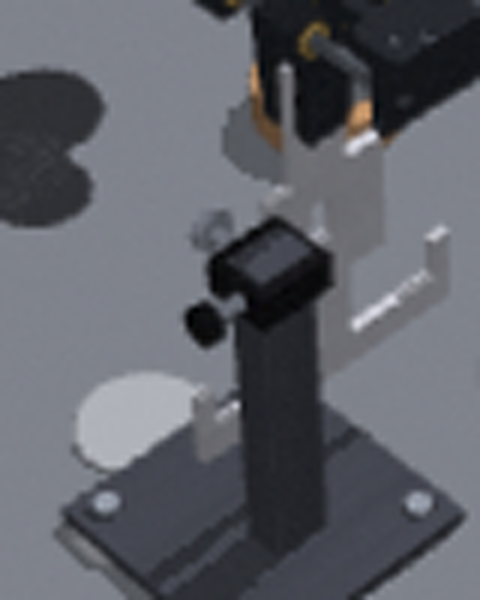

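The plate's lip is hidden behind the collar, its upper head corner shows at crop (275,200) and a prong at (205,420); the pin's head is at (213,230). Raising to feel.

jog_arm(steps=[{"linear": [0,0,-0.3],"spin": 0},{"linear": [0,0,-0.6],"spin": 0},{"linear": [0,0,-0.9],"spin": 0},{"linear": [0,0,-1.2],"spin": 0},{"linear": [0,0,-1.2],"spin": 0}])

```text
t: 7.0
ee_pos: [541.6, 132.7, 229.3]
eef_rot: [0.0, 0.695, 0.719, 0.0]
ft_force: [0.1, 0.7, -4.0]
opening: 5.6
gripper_force: 45.0
```

jog_arm(steps=[{"linear": [0,0,-0.1],"spin": 0},{"linear": [0,0,-0.2],"spin": 0},{"linear": [0,0,-0.3],"spin": 0},{"linear": [0,0,-0.3],"spin": 0}])

```text
t: 7.4
ee_pos: [541.3, 132.8, 231.8]
eef_rot: [0.0, 0.695, 0.719, 0.0]
ft_force: [-0.5, -0.7, -3.5]
opening: 5.8
gripper_force: 45.0
```

```bash
python3 -c "
from h import *
avg(4)"
```

```text
t 7.6 ee [541.2  132.7  231.66] sd [0.03 0.   0.03] F [-0.2   0.12 -3.99] sd [0.34 0.2  0.34] open 5.461538609604024
```

jog_arm(steps=[{"linear": [0,0,-0.1],"spin": 0},{"linear": [0,0,-0.2],"spin": 0},{"linear": [0,0,-0.3],"spin": 0},{"linear": [0,0,-0.4],"spin": 0},{"linear": [0,0,-0.4],"spin": 0}])

```text
t: 8.1
ee_pos: [541.3, 132.7, 235.9]
eef_rot: [0.0, 0.695, 0.719, 0.0]
ft_force: [-0.8, -0.4, -3.9]
opening: 5.6
gripper_force: 45.0
```

```bash
python3 -c "
from h import *
avg(4)"
```

```text
t 8.3 ee [541.22 132.7  235.71] sd [0.03 0.01 0.05] F [-0.18 -0.1  -3.81] sd [0.51 0.45 0.27] open 5.495833008937433
```

Lip top is at about 158.6 and still free; continuing in 2 mm calls.

jog_arm(steps=[{"linear": [0,0,-0.05],"spin": 0},{"linear": [0,0,-0.1],"spin": 0},{"linear": [0,0,-0.15],"spin": 0},{"linear": [0,0,-0.2],"spin": 0},{"linear": [0,0,-0.2],"spin": 0}])

```text
t: 8.8
ee_pos: [541.3, 132.7, 237.8]
eef_rot: [0.0, 0.695, 0.719, 0.0]
ft_force: [0.3, -0.5, -3.3]
opening: 5.5
gripper_force: 45.0
```

```bash
python3 -c "
from h import *
avg(3)"
```

```text
t 8.95 ee [541.22 132.72 237.72] sd [0.03 0.01 0.04] F [-0.26  0.07 -4.03] sd [0.16 0.18 0.55] open 5.604713315282321
```

jog_arm(steps=[{"linear": [0,0,-0.05],"spin": 0},{"linear": [0,0,-0.1],"spin": 0},{"linear": [0,0,-0.15],"spin": 0},{"linear": [0,0,-0.2],"spin": 0},{"linear": [0,0,-0.2],"spin": 0}])

```text
t: 9.45
ee_pos: [541.3, 132.8, 239.8]
eef_rot: [0.0, 0.695, 0.719, 0.0]
ft_force: [0.2, -0.2, -4.3]
opening: 6.1
gripper_force: 45.0
```

```bash
python3 -c "
from h import *
avg(3)"
```

```text
t 9.6 ee [541.21 132.71 239.71] sd [0.01 0.02 0.02] F [-0.24  0.   -3.76] sd [0.28 0.2  0.31] open 5.639174351802973
```

jog_arm(steps=[{"linear": [0.2,0,0],"spin": 0},{"linear": [0.4,0,0],"spin": 0},{"linear": [0.4,0,-0.07],"spin": 0},{"linear": [0.4,0,-0.14],"spin": 0},{"linear": [0.4,0,-0.14],"spin": 0}])

```text
t: 10.1
ee_pos: [540.9, 136.8, 241.0]
eef_rot: [-0.0, 0.695, 0.719, -0.0]
ft_force: [0.2, 1.1, -5.5]
opening: 5.7
gripper_force: 45.0
```

```bash
python3 -c "
from h import *
avg(3)"
```

```text
t 10.25 ee [540.98 136.82 241.01] sd [0.02 0.01 0.02] F [ 0.02  0.62 -5.11] sd [0.38 0.25 0.24] open 5.368087802715275
```

jog_arm(steps=[{"linear": [0,0,-0.05],"spin": 0},{"linear": [0,0,-0.05],"spin": 0}])

```text
t: 10.45
ee_pos: [540.8, 136.9, 241.2]
eef_rot: [-0.0, 0.695, 0.719, -0.0]
ft_force: [1.1, 2.2, -8.2]
opening: 5.2
gripper_force: 45.0
```

```bash
python3 -c "
from h import *
avg(3)"
```

```text
t 10.6 ee [540.84 136.87 241.26] sd [0.   0.02 0.02] F [ 0.03  2.03 -9.38] sd [0.84 0.18 0.73] open 5.592561868283475
```

Contact: the pin's underside lies at TCP z ≈ 240.9 (pin axis about 168). Lower 2.5 mm to centre the slot, then slide in.

jog_arm(steps=[{"linear": [0,0,0.25],"spin": 0},{"linear": [0.4,0,0.25],"spin": 0},{"linear": [0.8,0,0.25],"spin": 0},{"linear": [1.2,0,0.25],"spin": 0},{"linear": [1.2,0,0.25],"spin": 0}])

```text
t: 11.1
ee_pos: [540.6, 149.8, 239.4]
eef_rot: [-0.0, 0.694, 0.72, 0.0]
ft_force: [0.3, 0.1, -4.4]
opening: 5.6
gripper_force: 45.0
```

```bash
python3 -c "
from h import *
avg(3)"
```

```text
t 11.25 ee [540.68 148.91 239.19] sd [0.02 0.27 0.05] F [ 0.34 -0.07 -4.29] sd [0.25 0.54 0.41] open 5.382891461357857
```

jog_arm(steps=[{"linear": [0.4,0,0],"spin": 0},{"linear": [0.8,0,0],"spin": 0},{"linear": [1.2,0,0],"spin": 0},{"linear": [1.5,0,0],"spin": 0},{"linear": [1.5,0,0],"spin": 0}])

```text
t: 11.75
ee_pos: [540.0, 164.5, 239.1]
eef_rot: [-0.0, 0.694, 0.72, 0.0]
ft_force: [-0.4, 0.8, -3.5]
opening: 5.4
gripper_force: 45.0
```

```bash
python3 -c "
from h import *
avg(3)"
```

```text
t 11.9 ee [540.12 163.76 239.08] sd [0.01 0.2  0.03] F [ 0.29 -0.13 -3.77] sd [0.34 0.48 0.07] open 5.463823038657479
```

Free; pin about 14 mm from home. Advance 10 mm, then feel for the end wall.

jog_arm(steps=[{"linear": [0.3,0,0],"spin": 0},{"linear": [0.6,0,0],"spin": 0},{"linear": [0.8,0,0],"spin": 0},{"linear": [1.0,0,0],"spin": 0},{"linear": [1.0,0,0],"spin": 0}])

```text
t: 12.4
ee_pos: [539.7, 174.2, 239.2]
eef_rot: [-0.0, 0.694, 0.72, 0.0]
ft_force: [0.0, 0.3, -5.4]
opening: 5.9
gripper_force: 45.0
```

```bash
python3 -c "
from h import *
avg(3)"
```

```text
t 12.55 ee [539.76 173.72 239.1 ] sd [0.02 0.14 0.02] F [ 0.2   0.19 -4.4 ] sd [0.34 0.35 0.11] open 5.371625416448112
```

jog_arm(steps=[{"linear": [0.1,0,0],"spin": 0},{"linear": [0.2,0,0],"spin": 0},{"linear": [0.3,0,0],"spin": 0},{"linear": [0.3,0,0],"spin": 0}])

```text
t: 12.95
ee_pos: [539.6, 176.9, 239.1]
eef_rot: [-0.0, 0.695, 0.719, 0.0]
ft_force: [0.4, 0.5, -4.6]
opening: 5.8
gripper_force: 45.0
```

```bash
python3 -c "
from h import *
avg(3)"
```

```text
t 13.1 ee [539.67 176.73 239.1 ] sd [0.01 0.07 0.02] F [-0.04 -0.33 -4.84] sd [0.34 0.47 0.18] open 5.861973609748017
```

jog_arm(steps=[{"linear": [0.1,0,0],"spin": 0},{"linear": [0.2,0,0],"spin": 0},{"linear": [0.2,0,0],"spin": 0},{"linear": [0.2,0,0],"spin": 0}])

```text
t: 13.5
ee_pos: [539.6, 178.8, 239.1]
eef_rot: [-0.0, 0.695, 0.719, 0.0]
ft_force: [-0.3, -0.3, -4.7]
opening: 5.6
gripper_force: 45.0
```

```bash
python3 -c "
from h import *
avg(3)"
```

```text
t 13.65 ee [539.62 178.65 239.1 ] sd [0.   0.03 0.  ] F [ 0.11  0.06 -3.54] sd [0.77 0.45 0.31] open 5.678940212985318
```

jog_arm(steps=[{"linear": [0.1,0,0],"spin": 0},{"linear": [0.15,0,0],"spin": 0},{"linear": [0.15,0,0],"spin": 0},{"linear": [0.15,0,0],"spin": 0}])

```text
t: 14.05
ee_pos: [539.6, 180.2, 239.1]
eef_rot: [-0.0, 0.695, 0.719, 0.0]
ft_force: [0.7, -0.7, -4.1]
opening: 5.3
gripper_force: 45.0
```

```bash
python3 -c "
from h import *
avg(3)"
```

```text
t 14.2 ee [539.55 180.16 239.08] sd [0.01 0.01 0.01] F [-0.47 -0.33 -4.75] sd [0.27 0.2  0.41] open 5.717164595852633
```

jog_arm(steps=[{"linear": [0.1,0,0],"spin": 0},{"linear": [0.15,0,0],"spin": 0},{"linear": [0.15,0,0],"spin": 0},{"linear": [0.15,0,0],"spin": 0}])

```text
t: 14.6
ee_pos: [539.5, 181.7, 239.1]
eef_rot: [-0.0, 0.695, 0.719, -0.0]
ft_force: [-0.7, -0.7, -3.6]
opening: 5.6
gripper_force: 45.0
```

```bash
python3 -c "
from h import *
avg(3)"
```

```text
t 14.75 ee [539.5  181.66 239.09] sd [0.01 0.01 0.01] F [-0.03  0.07 -4.79] sd [0.3  0.32 0.1 ] open 5.701773873826567
```

jog_arm(steps=[{"linear": [0.1,0,0],"spin": 0},{"linear": [0.15,0,0],"spin": 0},{"linear": [0.15,0,0],"spin": 0},{"linear": [0.15,0,0],"spin": 0}])

```text
t: 15.15
ee_pos: [539.5, 182.8, 239.1]
eef_rot: [0.0, 0.695, 0.719, -0.0]
ft_force: [-0.5, -1.9, -4.6]
opening: 5.4
gripper_force: 45.0
```

```bash
python3 -c "
from h import *
avg(3)"
```

```text
t 15.3 ee [539.48 182.82 239.03] sd [0.01 0.03 0.01] F [ 0.21 -1.68 -3.95] sd [0.25 0.31 0.39] open 5.412946114174148
```

Contact with the end wall (Fy −1.7). Back off 2.3 mm and lower 12 mm into the notch.

jog_arm(steps=[{"linear": [-0.12,0,0],"spin": 0},{"linear": [-0.23,0,0],"spin": 0},{"linear": [-0.23,0,0],"spin": 0},{"linear": [-0.23,0,0.2],"spin": 0},{"linear": [-0.23,0,0.4],"spin": 0}])

```text
t: 15.8
ee_pos: [539.5, 181.1, 235.0]
eef_rot: [-0.0, 0.695, 0.719, 0.0]
ft_force: [-1.3, -0.4, -4.7]
opening: 5.5
gripper_force: 45.0
```

```bash
python3 -c "
from h import *
avg(3)"
```

```text
t 15.95 ee [539.3  180.9  234.69] sd [0.03 0.02 0.11] F [ 0.06 -0.03 -4.38] sd [0.32 0.26 0.25] open 5.992224841516888
```

jog_arm(steps=[{"linear": [0,0,0.2],"spin": 0},{"linear": [0,0,0.4],"spin": 0},{"linear": [0,0,0.6],"spin": 0},{"linear": [0,0,0.8],"spin": 0},{"linear": [0,0,0.8],"spin": 0}])

```text
t: 16.45
ee_pos: [539.3, 180.8, 226.7]
eef_rot: [-0.0, 0.695, 0.719, -0.0]
ft_force: [0.1, 0.1, -4.8]
opening: 5.5
gripper_force: 45.0
```

```bash
python3 -c "
from h import *
avg(3)"
```

```text
t 16.6 ee [539.49 180.88 227.03] sd [0.05 0.05 0.1 ] F [ 0.    0.12 -3.74] sd [0.11 0.83 0.5 ] open 5.304989609380716
```

jog_arm(steps=[{"linear": [0,0,0.1],"spin": 0},{"linear": [0,0,0.2],"spin": 0},{"linear": [0,0,0.23],"spin": 0},{"linear": [0,0,0.23],"spin": 0}])

```text
t: 17.0
ee_pos: [539.5, 180.9, 224.8]
eef_rot: [-0.0, 0.695, 0.719, -0.0]
ft_force: [-0.5, 0.9, -4.0]
opening: 5.7
gripper_force: 45.0
```

```bash
python3 -c "
from h import *
avg(4)"
```

```text
t 17.2 ee [539.53 180.88 224.82] sd [0.01 0.01 0.02] F [-0.3   0.19 -4.13] sd [0.04 0.59 0.39] open 5.714185169825938
```

jog_arm(steps=[{"linear": [0,0,0.05],"spin": 0},{"linear": [0,0,0.08],"spin": 0},{"linear": [0,0,0.08],"spin": 0}])

```text
t: 17.5
ee_pos: [539.7, 181.0, 224.5]
eef_rot: [0.0, 0.695, 0.719, 0.0]
ft_force: [-2.7, -1.2, 2.9]
opening: 5.9
gripper_force: 45.0
```

```bash
python3 -c "
from h import *
avg(4)"
```

```text
t 17.7 ee [539.73 181.02 224.48] sd [0.01 0.02 0.02] F [-1.64 -0.22  3.22] sd [0.56 0.29 0.69] open 6.286443079011354
```

Seated on the pin. Ease off 0.3 mm, soften the grip, then open.

jog_arm(steps=[{"linear": [0,0,-0.03],"spin": 0},{"linear": [0,0,-0.03],"spin": 0},{"linear": [0,0,-0.03],"spin": 0},{"linear": [0,0,-0.03],"spin": 0}], grip_force=3)

```text
t: 18.1
ee_pos: [539.8, 181.0, 224.4]
eef_rot: [0.0, 0.695, 0.719, 0.0]
ft_force: [-1.0, -0.2, 2.4]
opening: 5.9
gripper_force: 3.0
```

```bash
python3 -c "
from h import *
avg(4)"
```

```text
t 18.3 ee [539.72 181.05 224.44] sd [0.01 0.01 0.01] F [-0.74  0.33  2.61] sd [0.46 0.48 0.16] open 6.180353980553585
```

jog_arm(steps=[{"linear": [0,0,0],"spin": 0},{"linear": [0,0,0],"spin": 0},{"linear": [0,0,0],"spin": 0},{"linear": [0,0,0],"spin": 0}], jaw=0.15)

```text
t: 18.7
ee_pos: [539.4, 180.8, 224.1]
eef_rot: [-0.0, 0.695, 0.719, -0.0]
ft_force: [0.0, 0.8, 0.8]
opening: 13.5
gripper_force: 0.0
```

Run:
```python
from h import *
avg(4)
p=shot('side'); a=p['image'][:,:,::-1]
o=cv2.resize(a[185:285,175:255],None,fx=6,fy=6,interpolation=cv2.INTER_CUBIC)
cv2.imwrite('pics/c7.png',o)
```

```text
t 18.9 ee [539.48 180.84 224.21] sd [0.04 0.02 0.05] F [-0.3  -0.18  0.29] sd [0.49 0.28 0.61] open 13.206404111561328
```

View pics/c7.png

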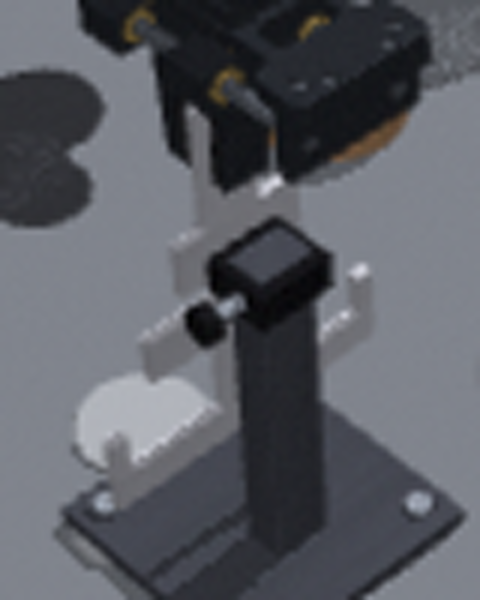

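The plate hangs on the pin behind the post, upright (head corner at crop (175,240), lower bar level with base), and the wrist carries nothing. Open more and withdraw upward.

jog_arm(steps=[{"linear": [0,0,0],"spin": 0},{"linear": [0,0,0],"spin": 0},{"linear": [0,0,0],"spin": 0},{"linear": [0,0,0],"spin": 0},{"linear": [0,0,-0.5],"spin": 0}], jaw=0.5)

```text
t: 19.45
ee_pos: [539.1, 180.7, 228.9]
eef_rot: [-0.0, 0.695, 0.719, -0.001]
ft_force: [-0.4, -0.6, -0.4]
opening: 44.1
gripper_force: 0.0
```

jog_arm(steps=[{"linear": [0,0,-2],"spin": 0},{"linear": [0,0,-5],"spin": 0},{"linear": [0,0,-8],"spin": 0},{"linear": [0,0,-11],"spin": 0},{"linear": [0,0,-13],"spin": 0}])

```text
t: 19.95
ee_pos: [540.0, 181.3, 362.0]
eef_rot: [0.001, 0.695, 0.719, 0.001]
ft_force: [0.9, -0.8, -0.3]
opening: 44.2
gripper_force: 0.0
```

jog_arm(steps=[{"linear": [-4,0,0],"spin": 0},{"linear": [-8,0,0],"spin": 0},{"linear": [-12,0,0],"spin": 0},{"linear": [-16,0,0],"spin": 0},{"linear": [-20,0,0],"spin": 0}])

```text
t: 20.45
ee_pos: [546.4, -20.5, 359.9]
eef_rot: [0.0, 0.695, 0.719, 0.0]
ft_force: [-0.3, 0.6, -0.3]
opening: 44.2
gripper_force: 0.0
```

Run:
```python
from h import *
avg(12)
p=shot('side'); a=p['image'][:,:,::-1]
o=cv2.resize(a[185:285,175:255],None,fx=5,fy=5,interpolation=cv2.INTER_CUBIC)
avg(12);q=shot('side');d=np.abs(p['image'].astype(int)-q['image'])[185:285,175:255];print('diff',d.max())
t=shot('top');b=t['image'][:,:,::-1]
o2=cv2.resize(b[175:235,180:250],None,fx=5,fy=5,interpolation=cv2.INTER_CUBIC)
o2=cv2.copyMakeBorder(o2,0,200,0,0,cv2.BORDER_CONSTANT)
cv2.imwrite('pics/c8.png',np.hstack([o,o2]))
```

```text
t 21.05 ee [546.53 -19.88 359.47] sd [0.03 3.79 0.1 ] F [ 0.18 -0.23 -0.04] sd [0.69 1.75 0.6 ] open 43.94364082148791
t 21.7 ee [546.54 -18.93 359.29] sd [0.01 0.14 0.01] F [0.22 0.08 0.24] sd [0.36 0.5  0.66] open 44.16859560824361
diff 10
```

View pics/c8.png

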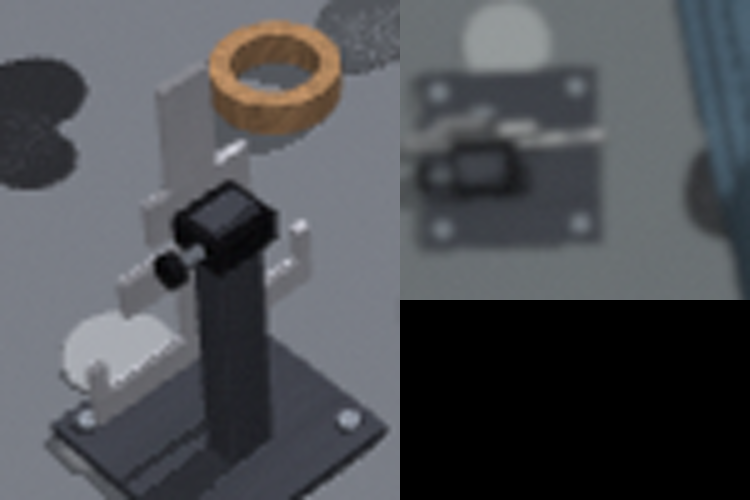

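The plate hangs upright and still between collar and head (tab top at crop (185,80), pin head just above the plate at top-crop (480,115)); the arm is well clear.

```bash
python3 -c "
from h import *
print(r.hand_in())"
```

```text
the job is handed in; nothing more can be done
None
```

The hanger plate is on the stand's pin, hanging upright and still with the gripper well clear. I handed the job in at about 22 s; the highest force read at the wrist was about 9 N, including the plate's own 4 N.

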